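# Unclip a flat battery pack from the stirrer and click it into the charger

## Robot

A 7-joint arm with a two-finger parallel gripper is mounted at the origin on a cart in front of the work surface, level with it; the furniture and walls round the work are solid. World frame = base frame: x ahead of the robot, y to its left, z up, the work surface at z = 0. Lengths are in m, angles in rad, forces in N, time in s.
With the tool pointing down it reaches from about 0.4 to 0.9 m from the base axis. Payload 5.5 kg.
Tool frame: the origin (TCP) lies midway between the tips of the shut fingers; the grasp point (between the pads) lies 19 mm behind it (manip.grip_depth is the distance from the TCP to the grasp point, in m); z points along the fingers, y is the line along which they close (so a half turn about z gives the same grasp; the last joint's range is limited). The gripper opens to 92 mm and grips with 3 to 60 N. Pads are 19 mm wide; open, the fingers measure 130 mm over their backs; the gripper's body (75 mm by 190 mm) begins 47 mm behind the grasp point.
Start: joints at [-0.878, 0.501, -0.427, 1.55, 0.221, 1.138, -0.21], TCP at [0.271, 0.591, 0.227] pointing down, gripper open.
Joint ranges: [-2.88, 2.88], [-0.31, 2.03], [-1.54, 1.56], [0.2, 2.42], [-1.41, 4.55], [0.19, 2.02], [-2.57, 2.57]. Speed limits (rad/s): [2.57, 2.57, 3.14, 3.14, 3.14, 3.14, 3.14].

## Interface

Orientations are given as a unit quaternion [x, y, z, w].
In Python, from bench import manip, effector, viewer gives the robot as it stands. Calls block until the motion is done:
- manip.move_pose(position, orientation): joint-space move of the TCP to a pose.
- manip.servo_line(position, ori=None, vel=0.15): straight line of the TCP; ori=None keeps the orientation; vel is the mean speed in m/s.
- manip.movej(angles): joint-space move.
- effector.open_jaws() and effector.close(f_grip=None): open the fingers fully, or close them until they stop; f_grip is the grip in N (None keeps the last).
- manip.sleep(seconds).
- manip.solve_ik(position, orientation): joint angles nearest the present ones, or None.
- viewer.get_image(name): name is "scene" or "top" or "wrist"; returns the picture (400x640x3 uint8, red, green, blue); there is no depth.
- viewer.get_calibration(name): a dict with "vfov" (degrees; the focal length in pixels is half the picture's height over the tangent of half this angle, whatever the lens; pixels are square), "cx", "cy" (the principal point, pixels), "dist_coeffs" ([k1, k2, p1, p2, k3] as OpenCV has them; the pictures are not rectified), "eye" and "attitude" of the camera in the world. Camera axes: x right, y down, z forward; pixel columns grow to the right and rows downward; lengths in m; the calibration is good to about 2 mm. A picture is of the moment at which its call begins: read the wrist's pose just before it. get_calibration takes no time and is no camera call; for the wrist camera it gives the pose at the moment of the call.
A pose or a line that the arm cannot do raises manip.PlanningError and nothing moves.
- manip.hand_in(): hands the job in; it is judged then, once.
Readings, each from a call of its own:
- manip.current_clock(): time.
- manip.current_q(): joint angles.
- manip.current_joint_velocities(): joint speeds.
- manip.current_tau(): joint torques, N m.
- manip.current_tool_pos(): TCP position.
- manip.current_tcp_rot(): TCP orientation.
- manip.current_force(): force on the tool from outside, world axes, zero at the start.
- manip.current_wrist_torque(): the same for the moment, N m.
- manip.current_finger_gap(): finger opening in m.
- manip.current_gripper_force(): force on a finger pad.
Only numpy, scipy, OpenCV 4.12 (cv2) and the standard library are available. Lean on these libraries where they do the work, as an engineer would, in place of code of your own. Each camera call takes 0.05 s, during which the arm holds its last target. There are 200 camera calls.

## Task

The battery pack in the cordless stirrer is flat: pinch its two sprung side tabs together to free it, draw it straight up out of the stirrer, and push it fully home in the empty bay of the charger so that both tabs snap out under the catches and it stays there when let go. The clips and the charging contacts are delicate, so squeeze and push only as hard as needed and never pull while it is still caught. Leave the beaker on the stirrer and the small things on the bench where they stand.

Things in the scene. Friction and masses are not known exactly. Their poses are not given: they have to be found in the camera images.
- pack: Black upright battery pack, 44 x 40 x 66 mm (x, y, z), about 0.17 kg, with a grey sprung tab on its +x and its -x side. Origin: centre of its underside; z up, x = line through the tabs. Same both ways round (half turn about z). Foot 44 x 40 mm, 10 mm high (lowest 2.5 mm: 2 mm smaller all round); above it a slab 20 mm thick (x), 40 mm wide (y), to z = 66 mm.
- pack_grip (a point): Point on the pack's upright axis 60 mm above its underside, midway between the tabs' ribbed thumb pads (26 mm wide in y), which flare outwards from z = 42 mm up to z = 70 mm above the underside: 47 mm over both at this height, 51 mm at the top; fully pinched they stand upright, about 27 mm over both. Keep fingertips 40 mm or more above the underside, clear of the bay's rim.
- pack_tab_rear (a joint): Angle of the tab on the pack's +x side, rad, turning inward about its lower end (8 mm above the underside) against a spring: 0 = sprung out (latched, when in a bay), 0.18 = pinched to its stop (about 1 to 3 N on each thumb pad); 0.16 or more surely clears the catch. Outside the tab a barb, top face 30.5 mm above the underside, 4.5 mm proud, ramp below, holds under a catch lip of the bay.
- pack_tab_front (a joint): The same for the tab on the pack's -x side. Both tabs must be pinched at once to free the pack.
- stirrer: White cordless magnetic stirrer, 128 x 220 x 56 mm (x, y, z), fixed. Origin: centre of its underside, z up, front (dial, display) to -x. On its +y part, centre at y = +42 mm, a round plate (top at z = 56 mm) with a beaker; in its -y part, centre at x = 0, y = -68 mm, the battery bay with the pack: floor at z = 10 mm, rim at z = 49 mm.
- stirrer_bay_floor (a point): Centre of the floor of the stirrer's battery bay. The latched pack's underside is 2.5 mm above it; sprung contacts in the floor push the pack up against the catches with about 3 N. Axes as stirrer.
- free_bay: Housing of the empty one of the charger's two grey bays, 76 x 72 x 48.5 mm (x, y, z), fixed. Origin: centre of its underside (9 mm above the bench), z up, front to -x. Centred in it sits a black cradle, its well 46 x 42 mm (x, y; 1 mm clear of the pack on each side) and 39 mm deep, with a 45-degree lead-in 4 mm wide round the mouth. Let in, the pack is guided straight down.
- free_bay_floor (a point): Where the cradle's floor is on average (11.5 mm above the housing's underside); for long and short packs the cradle is set by hand (black clamp screw in front), firmly clamped, up to 4 mm higher or lower, so feel for the real floor. Axes as free_bay. Two sprung contacts stand 5.5 mm out of the real floor and take 3 to 4 N in all pressed down; past them the pack meets the hard floor.
- cradle_catch (a point): Mid-point 33 mm above free_bay_floor, on average level with the lower edges of the cradle's two catch lips (+x and -x sides). Pinched, the pack must be let go while its underside is within 1.5 mm of the real floor for the barbs to snap out under the lips; it then rests 2.5 mm above the floor. It may also be pushed in unpinched (about 10 N).
- full_bay: The charger's other bay, same shape, 80 mm beside the empty one (to its +y or -y side), with another pack latched in it (fixed; standing to 93 mm above the bench). Leave alone.
- stir_beaker: Clear beaker, 61 x 67 x 74 mm, standing upright on the stirrer's plate with a white stirring bar in it; about 110 mm from the pack. Origin: centre of its underside. Leave alone.
- count_timer: White kitchen-type timer, 62 x 62 x 16 mm, lying on the bench. Origin: centre of its underside. Leave alone.
- small_beaker: Small glass beaker, 52 x 58 x 59 mm, on the bench. Origin: centre of its underside. Leave alone.
Mind the look-alikes: they are no part of the job. What is shaped like the pack but yellow is not meant.

How it is judged:
By the outcome, as a careful person would: the job done as asked, in the order asked, and still so for the second after the job is handed in, with the robot touching nothing.
It also fails if it takes over 48 s, if anything falls off the work surface, if the arm or the gripper's body presses on something with over 40 N, if the wrist force passes 120 N, or if a joint passes its speed limit or range.

## Working session

There is one attempt and no reset: what is moved stays moved. The work goes in short steps, each a Python script; the robot and the scene stay as the last script left them, time stands still between calls to the robot, and variables do not carry over. Pictures are saved under pics/ and viewed, at most 10 in all, crops included, and the job is handed in when it is done.

```bash
ls; mkdir -p pics; python3 - <<'E'
from bench import manip, effector, viewer
import cv2
for n in("scene","top"):
    im=viewer.get_image(n); cv2.imwrite(f"pics/{n}0.png",im[:,:,::-1]); print(n,viewer.get_calibration(n))
print(manip.current_clock(),manip.current_tool_pos(),manip.current_tcp_rot(),manip.current_finger_gap(),manip.grip_depth)
E
```

```text
pics
scene {'vfov': 42.46478518474704, 'cx': 317.7917335725722, 'cy': 195.4228083542221, 'dist_coeffs': array([0.00929311, 0.        , 0.        , 0.        , 0.        ]), 'eye': array([-0.62128871, -0.96094487,  0.68358678]), 'attitude': array([ 0.75680743, -0.34672434,  0.23260661, -0.50291044])}
top {'vfov': 57.036046616018226, 'cx': 324.8558243097128, 'cy': 195.5484744473369, 'dist_coeffs': array([0.0251153, 0.       , 0.       , 0.       , 0.       ]), 'eye': array([ 0.25877173, -0.01925842,  0.97034268]), 'attitude': array([ 0.71305798, -0.69415265,  0.06637883, -0.07276172])}
0.1 [0.27060859 0.59027338 0.22575253] [ 2.13214919e-01  9.77004898e-01 -8.79984013e-04 -2.28984170e-04] 0.09196870578828353 0.0188
```

View pics/scene0.png

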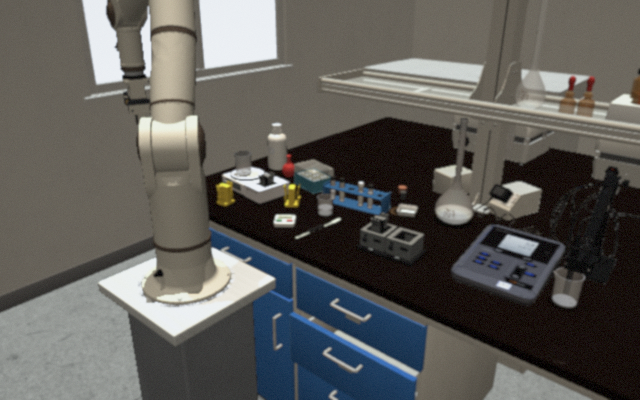

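View pics/top0.png

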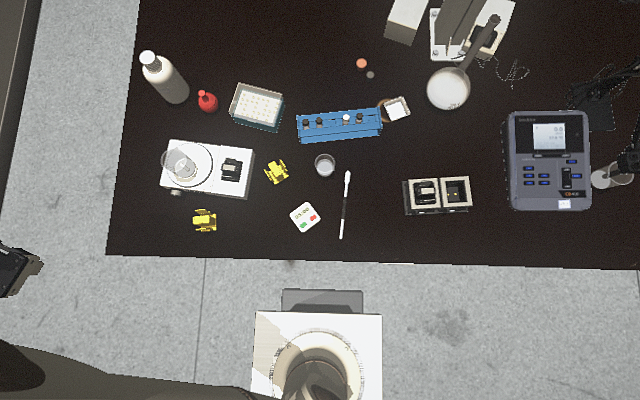

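The top view shows these candidates:
- The black pack in the white stirrer at (232,168). This is the one I want.
- Yellow look-alikes at (277,171) and (204,220).
- The latched pack in the charger at (425,192).

The empty bay is at (457,192), on the -y side of the full one. Next I'll take one close crop and cast rays.

```bash
cat > h.py <<'E'
from bench import manip, effector, viewer
import numpy as np, cv2
from scipy.spatial.transform import Rotation as R
def cast(c,px,z):
    f=200/np.tan(np.radians(c['vfov']/2)); K=np.array([[f,0,c['cx']],[0,f,c['cy']],[0,0,1]])
    p=cv2.undistortPoints(np.array(px,float).reshape(-1,1,2),K,c['dist_coeffs']).reshape(-1,2)
    d=R.from_quat(c['attitude']).apply(np.c_[p,np.ones(len(p))])
    return c['eye']+d*((z-c['eye'][2])/d[:,2])[:,None]
def proj(c,P):
    f=200/np.tan(np.radians(c['vfov']/2)); K=np.array([[f,0,c['cx']],[0,f,c['cy']],[0,0,1]])
    Rw=R.from_quat(c['attitude']).inv()
    return cv2.projectPoints(np.array(P,float).reshape(-1,3),Rw.as_rotvec(),-Rw.apply(c['eye']),K,c['dist_coeffs'])[0].reshape(-1,2)
E
python3 - <<'E'
from h import *
im=cv2.imread("pics/top0.png"); c=viewer.get_calibration("top")
hsv=cv2.cvtColor(im,cv2.COLOR_BGR2HSV)
m=((hsv[...,2]>150)&(hsv[...,1]<60)).astype(np.uint8); m[:130]=0;m[205:]=0;m[:,:150]=0;m[:,262:]=0
cn=max(cv2.findContours(m,0,2)[0],key=cv2.contourArea); r=cv2.minAreaRect(cn);b=cv2.boxPoints(r)
print(r); print(cast(c,b,.056))
a=cv2.resize(im[135:210,155:265],None,fx=5,fy=5,interpolation=2)
d=cv2.resize(im[170:220,395:480],None,fx=6.47,fy=6.47,interpolation=2)[:, :550]
cv2.imwrite("pics/crop1.png",np.vstack([a[:, :550][:270],d[:325]]))
for n,px,z in(("pack",(232,168),.08),("free",(457,192),.0575),("full",(425,192),.09)): print(n,cast(c,px,z))
E
```

```text
((205.64869689941406, 167.69329833984375), (87.6057357788086, 49.23511505126953), 7.431407928466797)
[[0.45377302 0.4133409  0.056     ]
 [0.58438214 0.41167132 0.056     ]
 [0.55973158 0.18354069 0.056     ]
 [0.43025948 0.19116917 0.056     ]]
pack [[0.50065972 0.22565037 0.08      ]]
free [[ 0.45877833 -0.34108995  0.0575    ]]
full [[ 0.44964725 -0.25235633  0.09      ]]
```

View pics/crop1.png

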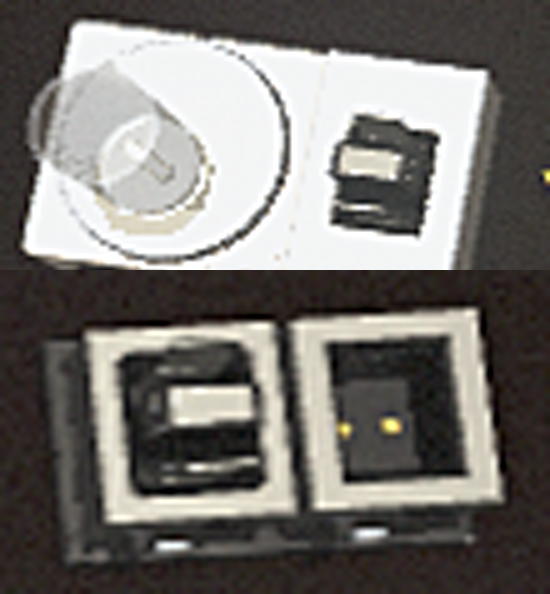

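The crop confirms the black pack in the stirrer at about top pixel (232,168). The empty bay, with gold contacts on its floor, is at about (457,192), and the full bay beside it is on the +y side. The two pack estimates agree to 3 mm, so I'll move above it and look from there.

```bash
cat >> h.py <<'E'
def quat(psi):  # tool down, tool y along angle psi
    phi=(psi+np.pi/2)/2
    return R.from_rotvec(np.pi*np.array([np.cos(phi),np.sin(phi),0])).as_quat()
def best(psi):
    return quat(psi)
E
python3 - <<'E'
from h import *
c=viewer.get_calibration("top")
q=np.array([(290,322),(478,308),(505,500),(308,510)],float); q=np.c_[395+q[:,0]/6.47,170+(q[:,1]-270)/6.47]
P=cast(c,q,.0575); print(P.round(4),P.mean(0), [np.linalg.norm(P[i]-P[i-1]).round(4) for i in range(4)])
yaw=np.arctan2(*(P[0]-P[3]+P[1]-P[2])[[1,0]]); print("bay yaw",np.degrees(yaw))
F=P.mean(0)
for k in (0,np.pi):
    a=manip.solve_ik([.5,.227,.2],quat(np.radians(-6.2)+k)); b=manip.solve_ik([F[0],F[1],.2],quat(yaw+k)); print(k,a,b)
E
```

```text
[[ 0.494  -0.2993  0.0575]
 [ 0.5015 -0.3727  0.0575]
 [ 0.4252 -0.3794  0.0575]
 [ 0.4192 -0.3037  0.0575]] [ 0.45995248 -0.33878914  0.0575    ] [np.float64(0.0749), np.float64(0.0738), np.float64(0.0766), np.float64(0.0758)]
bay yaw 4.178895539070669
0 [-0.38373403  0.32119484 -0.11066388  1.84264276  0.04199376  0.97999664
 -0.62039258] [ 0.09123902  0.41113089  0.63410305  1.80903873 -0.28280215  1.0131484
  0.90991273]
3.141592653589793 [ 0.08177726  0.39870507 -0.69369332  1.82712648  0.29537904  1.02113804
  2.30364653] [-0.22649587  0.60589543  1.13413377  1.81765384 -0.61009588  1.12141334
 -1.94591819]
```

```bash
python3 - <<'E'
from h import *
manip.move_pose([.5,.227,.24],quat(np.radians(-6.2)))
c=viewer.get_calibration("wrist"); im=viewer.get_image("wrist"); cv2.imwrite("pics/w1.png",im[:,:,::-1])
import pickle; pickle.dump(c,open("c1.pkl","wb")); print(c,manip.current_clock(),manip.current_tool_pos(),manip.current_force())
print(proj(c,[[.5,.227,.0785],[.5,.227,.05]]))
E
```

```text
{'vfov': 60.75013734600759, 'cx': 322.4553057879109, 'cy': 198.10093327745315, 'dist_coeffs': array([-0.05848272,  0.        ,  0.        ,  0.        ,  0.        ]), 'eye': array([0.50834127, 0.3052734 , 0.3965889 ]), 'attitude': array([ 0.98811813, -0.05176879, -0.00801224,  0.14449348])} 1.7333 [0.49924689 0.22910942 0.23988488] [-0.07906087  0.73145414 -0.25278148]
[[322.63414609 181.76058678]
 [322.64430448 175.16899633]]
```

View pics/w1.png

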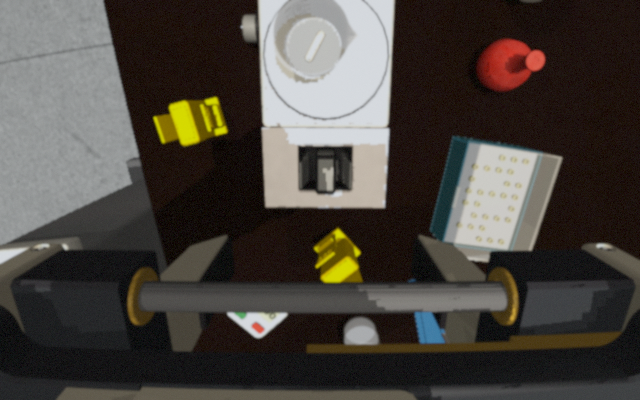

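The wrist view shows the stirrer nearly square to the picture. The pack is at about (326,170) and the bay region runs from (264,127) to (387,207). A yellow look-alike is at (338,257). Next I'll measure the edges.

```bash
python3 - <<'E'
from h import *; import pickle
c=pickle.load(open("c1.pkl","rb")); im=cv2.imread("pics/w1.png"); g=im.max(2)
for y in (110,140,150,170,185,200): 
    r=np.where(g[y,230:420]>110)[0]+230; d=np.where(g[y,285:370]<90)[0]+285
    print(y,r.min(),r.max(),(d.min(),d.max()) if len(d) else None, cast(c,[(r.min(),y),(r.max()+1,y)],.056)[:,:2].round(4).tolist())
cv2.imwrite("pics/w1c.png",cv2.resize(im[118:215,255:395],None,fx=5,fy=5,interpolation=2))
E
```

```text
110 262 389 None [[0.4483, 0.2991], [0.5721, 0.2861]]
140 262 388 None [[0.4439, 0.2703], [0.5695, 0.2571]]
150 262 388 (np.int64(299), np.int64(351)) [[0.4424, 0.2604], [0.569, 0.2472]]
170 263 387 (np.int64(301), np.int64(349)) [[0.4403, 0.2401], [0.567, 0.2268]]
185 264 386 (np.int64(301), np.int64(349)) [[0.4389, 0.2244], [0.5651, 0.2111]]
200 265 385 None [[0.4374, 0.2083], [0.5632, 0.1951]]
```

View pics/w1c.png

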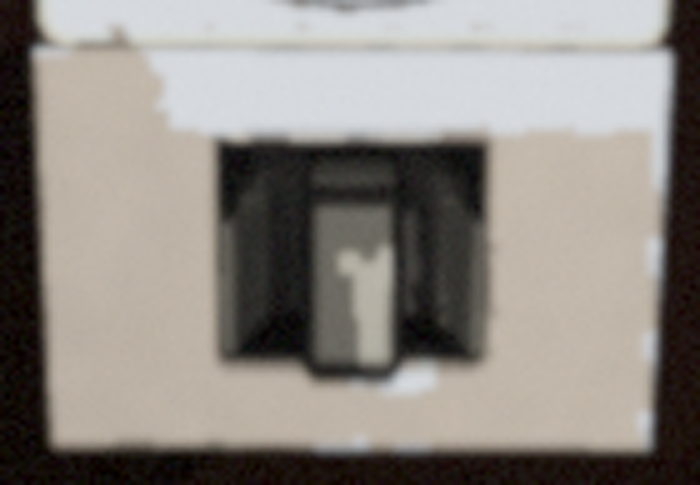

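```bash
python3 - <<'E'
from h import *; import pickle
c=pickle.load(open("c1.pkl","rb"))
f=lambda p:np.array(p,float)/5+[255,118]
u=R.from_euler('z',-6.2,degrees=True).as_matrix()[:2,:2]
def show(n,p,z):
    P=cast(c,f(p),z)[:,:2]; L=P@u; print(n,P.mean(0).round(4),"local min",L.min(0).round(4),"max",L.max(0).round(4),"ext",np.ptp(L,0).round(4))
show("open",[(218,143),(488,143),(485,360),(220,360)],.049)
show("slabtop",[(312,203),(396,203),(312,372),(396,372)],.0785)
show("house",[(33,47),(673,47),(652,450),(50,450)],.049)
ctr=lambda P:P
H=cast(c,f([(33,47),(673,47),(652,450),(50,450)]),.049)[:,:2]; lo=(H@u).min(0); xm=(H@u)[:,0].mean()
print("pack from house", u@np.array([xm,(H@u)[2:,1].mean()+.042]))
E
```

```text
open [0.5037 0.2333] local min [0.4476 0.2633] max [0.5036 0.3094] ext [0.056 0.046]
slabtop [0.5036 0.2326] local min [0.4675 0.2691] max [0.4838 0.3022] ext [0.0163 0.0331]
house [0.5035 0.233 ] local min [0.4108 0.2432] max [0.5401 0.3289] ext [0.1294 0.0858]
pack from house [0.50344015 0.23239022]
```

All three estimates agree on the pack axis at (0.5036, 0.2328) with yaw -6.2°. I'll descend now and check the tracking before pinching.

```bash
python3 - <<'E'
from h import *
q=quat(np.radians(-6.2)); x,y=.5036,.2328
manip.sleep(.2); print(manip.current_tool_pos())
manip.move_pose([x,y,.13],q); manip.sleep(.3); print(manip.current_tool_pos(), R.from_quat(manip.current_tcp_rot()).as_matrix()[:,1:].round(4).tolist())
manip.servo_line([x,y,.056],q,vel=.08); manip.sleep(.3)
print(manip.current_tool_pos(),manip.current_force(),manip.current_wrist_torque(),manip.current_clock())
im=viewer.get_image("wrist"); cv2.imwrite("pics/w2.png",im[:,:,::-1])
E
```

```text
[0.4996156  0.22802115 0.23984895]
[0.50480512 0.23331386 0.13184663] [[0.9941, 0.003], [-0.1081, 0.0014], [0.0028, -1.0]]
[0.50387588 0.2329212  0.05641588] [ 0.45524616 -0.57982319 -0.24097506] [-0.07508519  0.02189584 -0.02178442] 4.125
```

View pics/w2.png

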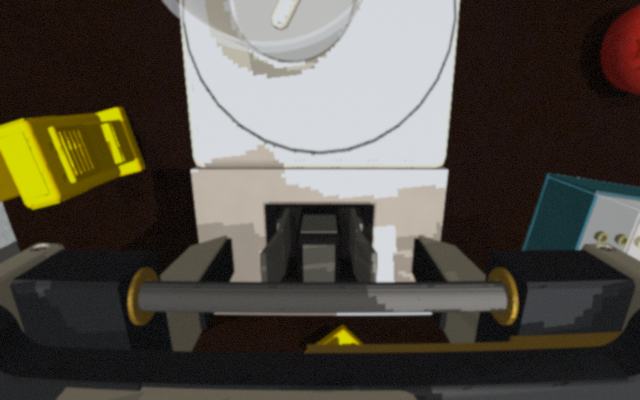

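The open fingers straddle the pack: inner edges at columns 232 and 415, slab at 302–337. It's centred to within about 1 mm. I'll pinch gently.

```bash
python3 - <<'E'
from h import *
for f in (4,7):
    effector.close(f_grip=f); manip.sleep(.3)
    print(f,manip.current_finger_gap(),manip.current_gripper_force(),manip.current_force(),manip.current_wrist_torque(),manip.current_tool_pos(),manip.current_clock())
E
```

```text
4 0.03008437242656125 3.988988846540451 [-0.07587185  0.2659732   1.06076394] [-0.05273764  0.2379972   0.04594135] [0.50352957 0.23282718 0.0559982 ] 5.4917
7 0.029190701623299863 6.981953456997871 [0.61171822 0.61707859 0.58668087] [ 0.01850928  0.24323071 -0.01170581] [0.50363956 0.23280478 0.05601532] 6.0083
```

```bash
python3 - <<'E'
from h import *
for f in (10,13):
    effector.close(f_grip=f); manip.sleep(.3)
    print(f,manip.current_finger_gap(),manip.current_gripper_force(),manip.current_force(),manip.current_wrist_torque(),manip.current_tool_pos(),manip.current_clock())
im=viewer.get_image("wrist"); cv2.imwrite("pics/w3.png",cv2.resize(im[150:330,200:440],None,fx=3.3,fy=3.3,interpolation=2)[:,:,::-1])
E
```

```text
10 0.028953197887346103 9.980951694233227 [-0.23731861 -0.54064541  0.25027961] [-0.08863527  0.13643813  0.04260073] [0.50363619 0.23281083 0.05600319] 6.525
13 0.02869489968973841 12.974671074771322 [ 0.4985388  -0.08714888  0.84077567] [-0.06629175  0.13444011  0.00943419] [0.50361563 0.23283899 0.05600723] 7.0417
```

View pics/w3.png

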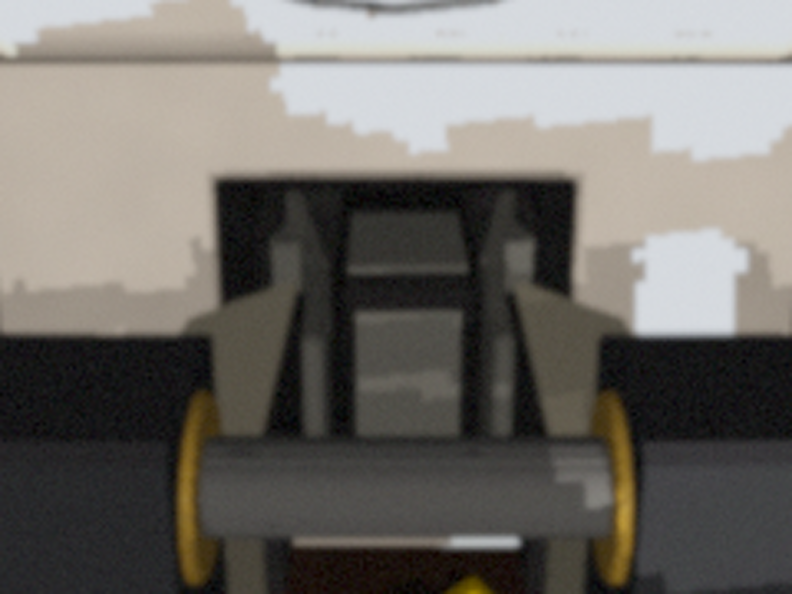

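The tabs are symmetric about the slab, with equal gaps on both sides, and the opening has levelled off. Both tabs are at their stops. I'll lift in small steps and watch the force.

```bash
python3 - <<'E'
from h import *
effector.close(f_grip=10)
def fz(): return np.mean([manip.current_force()[2] for _ in range(3)])
p0=np.array([.5036,.2328,.056]); f0=fz(); print(f0)
ok=True
for dz in (.001,.002,.003,.005,.008,.012):
    manip.servo_line(p0+[0,0,dz],vel=.02); manip.sleep(.1); F=fz()
    print(dz,F.round(2),manip.current_tool_pos()[2].round(4),round(manip.current_finger_gap(),4))
    if F<-4: ok=False; print("caught"); break
if ok:
    manip.servo_line(p0+[0,0,.12],vel=.12); manip.sleep(.2); print(manip.current_force(),manip.current_finger_gap(),manip.current_clock(),manip.current_tool_pos())
im=viewer.get_image("wrist"); cv2.imwrite("pics/w4.png",im[:,:,::-1])
E
```

```text
0.8986289563451452
0.001 0.84 0.057 0.0294
0.002 -0.73 0.058 0.0288
0.003 0.72 0.059 0.0288
0.005 -1.97 0.0609 0.0291
0.008 -1.49 0.064 0.0289
0.012 -1.98 0.0681 0.029
[ 1.22663728  0.33750957 -2.4084424 ] 0.028887281026223528 10.8083 [0.5030571  0.23260548 0.17511808]
```

The pack is free, with about 2 N of weight hanging and the gap unchanged. Next I'll view the free bay from just past it, so the held pack doesn't hide it.

```bash
python3 - <<'E'
from h import *; import pickle
manip.move_pose([.46,-.405,.2],quat(np.radians(4.2))); manip.sleep(.3)
c=viewer.get_calibration("wrist"); im=viewer.get_image("wrist"); pickle.dump(c,open("c5.pkl","wb"))
cv2.imwrite("pics/w5.png",im[:,:,::-1]); print(manip.current_tool_pos(),manip.current_finger_gap(),manip.current_clock(),c['eye'])
print(proj(c,[[.46,-.339,.0575]]))
E
```

```text
[ 0.46020303 -0.40473855  0.20000459] 0.02899637587713353 13.4917 [ 0.45544317 -0.32804771  0.35656468]
[[326.929893   110.03652544]]
```

View pics/w5.png

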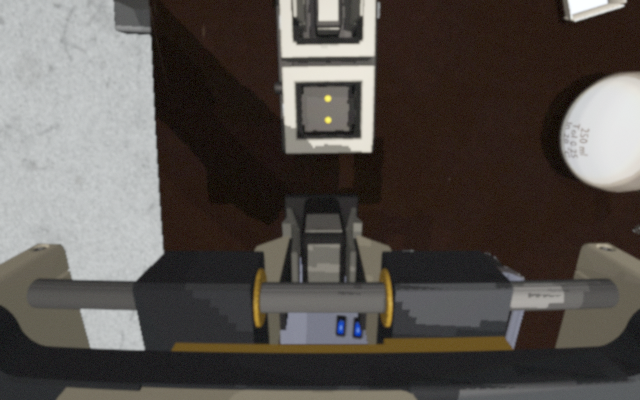

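The empty bay's rim spans roughly (281–375, 64–153), with contacts at (328,98) and (328,120). The held pack is upright in the fingers at (322,230). I'll fit rectangles to the rim and the mouth.

```bash
python3 - <<'E'
from h import *; import pickle
c=pickle.load(open("c5.pkl","rb")); im=cv2.imread("pics/w5.png"); g=cv2.cvtColor(im,cv2.COLOR_BGR2GRAY)
for y in (75,90,100,110,120,130,145): 
    r=np.where(g[y,265:390]>90)[0]+265; print(y,r.min(),r.max(),[ (int(k)) for k in r[:-1][np.diff(r)>5]],[ (int(k)) for k in r[1:][np.diff(r)>5]])
for x in (290,310,328,345,368):
    r=np.where(g[50:170,x]>90)[0]+50; print('col',x,r.min(),r.max(),[int(k) for k in r[:-1][np.diff(r)>1]],[int(k) for k in r[1:][np.diff(r)>1]])
print(g[56:70,320],g[56:70,360])
b=cv2.resize(im[55:165,270:385],None,fx=5,fy=5,interpolation=2); cv2.imwrite("pics/w5c.png",b)
E
```

```text
75 280 374 [] []
90 282 374 [295, 347] [304, 360]
100 282 374 [296, 346] [302, 360]
110 281 374 [296, 348] [303, 360]
120 283 373 [296, 347] [303, 360]
130 284 373 [296, 312, 334, 347] [306, 318, 344, 360]
145 285 372 [] []
col 290 50 153 [58] [63]
col 310 50 152 [57, 82, 130] [64, 87, 138]
col 328 50 152 [57, 81, 130] [64, 87, 138]
col 345 50 152 [57, 81, 130] [63, 87, 138]
col 368 50 152 [57] [62]
[184 126  74  57  56  67  82  91  96 126 181 217 229 232] [159  97  66  57  69  83  92  95 112 159 205 225 232 232]
```

View pics/w5c.png

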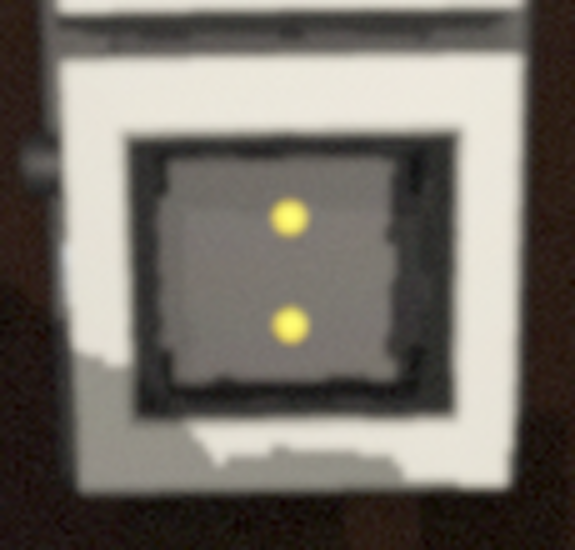

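```bash
python3 - <<'E'
from h import *; import pickle
c=pickle.load(open("c5.pkl","rb"))
f=lambda p:np.array(p,float)/5+[270,55]
for n,p,z in(("outer",[(60,57),(525,52),(510,488),(78,492)],.0575),("inner",[(127,133),(460,130),(452,415),(137,415)],.0575),("contacts",[(290,217),(291,325)],.026)):
    P=cast(c,f(p),z)[:,:2]
    print(n,P.mean(0).round(4),[np.linalg.norm(P[i]-P[i-1]).round(4) for i in range(len(P))])
    if len(P)==4: print(" yaws",[np.degrees(np.arctan2(*(d[::-1]))).round(2) for d in(P[1]-P[0],P[2]-P[3])],[np.degrees(np.arctan2(-d[0],d[1])).round(2) for d in(P[1]-P[2],P[0]-P[3])])
    else: print(np.degrees(np.arctan2(-(P[0]-P[1])[0],(P[0]-P[1])[1])))
E
```

```text
outer [ 0.4615 -0.3394] [np.float64(0.0726), np.float64(0.0769), np.float64(0.0727), np.float64(0.0762)]
 yaws [np.float64(4.86), np.float64(4.78)] [np.float64(4.4), np.float64(5.0)]
inner [ 0.4616 -0.339 ] [np.float64(0.047), np.float64(0.0556), np.float64(0.0475), np.float64(0.0549)]
 yaws [np.float64(4.77), np.float64(4.26)] [np.float64(4.25), np.float64(5.19)]
contacts [ 0.4615 -0.3394] [np.float64(0.0199), np.float64(0.0199)]
5.017597418131517
```

The centre is (0.4615, -0.3393) with yaw about 4.7°. The rim and the contacts agree to within 0.5 mm and the sizes match. I'll insert while watching the force.

```bash
cat >> h.py <<'E'
def rd(n=8):
    a=[]
    for _ in range(n): a.append(manip.current_force()); manip.sleep(.015)
    return np.mean(a,0)
E
python3 - <<'E'
from h import *
q=quat(np.radians(4.7)); x,y=.4615,-.3393
manip.move_pose([x,y,.2],q); manip.servo_line([x,y,.115],q,vel=.1); manip.sleep(.25)
b=rd(12); print("base",b.round(2),manip.current_tool_pos(),manip.current_finger_gap())
for z in (.107,.103,.099,.095,.09,.085,.08,.076):
    manip.servo_line([x,y,z],q,vel=.04); F=rd(5)-b
    print(z,F.round(2),manip.current_tool_pos().round(4),round(manip.current_finger_gap(),4))
    if F[2]>5 or np.hypot(*F[:2])>8: print("STOP"); break
print(manip.current_clock())
E
```

```text
base [-0.05 -0.06 -1.78] [ 0.46160324 -0.33931449  0.11521512] 0.028681714009162917
0.107 [ 0.41 -0.11  0.07] [ 0.4614 -0.3393  0.1068] 0.0289
0.103 [-0.06  0.35 -0.24] [ 0.4615 -0.3393  0.1029] 0.0291
0.099 [ 0.03 -0.09 -0.31] [ 0.4614 -0.3393  0.0989] 0.0289
0.095 [ 0.12  0.33 -0.2 ] [ 0.4614 -0.3393  0.0949] 0.0288
0.09 [-0.2  -0.16 -0.17] [ 0.4614 -0.3392  0.0899] 0.0286
0.085 [ 0.35  0.73 -0.2 ] [ 0.4615 -0.3392  0.0849] 0.0286
0.08 [-0.09  0.01 -0.17] [ 0.4615 -0.3393  0.0799] 0.0293
0.076 [ 0.16 -0.03 -0.05] [ 0.4615 -0.3392  0.0759] 0.0288
18.15
```

```bash
python3 - <<'E'
from h import *
q=quat(np.radians(4.7)); x,y=.4615,-.3393; b=-1.78
for z in np.arange(.0750,.0588,-.0005):
    manip.servo_line([x,y,z],q,vel=.02); manip.sleep(.05); F=rd(5); d=F[2]-b
    print(round(z,4),d.round(2),F[:2].round(1),manip.current_tool_pos()[2].round(4),round(manip.current_finger_gap(),4))
    if d>5.5: print("floor?"); break
print(manip.current_clock())
E
```

```text
0.075 -0.05 [ 0.2 -0.1] 0.0751 0.029
0.0745 -0.41 [0.4 0.2] 0.0745 0.0289
0.074 0.14 [0.3 0. ] 0.074 0.0287
0.0735 0.09 [0.3 0.1] 0.0735 0.0289
0.073 -0.02 [-0. -0.] 0.073 0.0289
0.0725 -0.0 [-0.4  0.2] 0.0725 0.0286
0.072 0.27 [-0.1  0.1] 0.072 0.0286
0.0715 -0.15 [-0.2 -0.4] 0.0715 0.0289
0.071 0.18 [ 0.  -0.1] 0.071 0.0286
0.0705 -0.15 [0.3 0.1] 0.0705 0.0291
0.07 -0.09 [-0.2 -0. ] 0.07 0.0292
0.0695 0.22 [0.2 0.1] 0.0695 0.0287
0.069 -0.2 [-0.3 -0.2] 0.069 0.0289
0.0685 -0.41 [-0.   0.2] 0.0685 0.029
0.068 0.05 [ 0.4 -0.3] 0.068 0.0288
0.0675 0.08 [-0.3 -0. ] 0.0675 0.0287
0.067 1.6 [-0.  -0.1] 0.0671 0.029
0.0665 1.74 [0.3 0.2] 0.0666 0.0289
0.066 1.47 [ 0.3 -0.4] 0.066 0.0289
0.0655 1.54 [-0.3 -0.2] 0.0655 0.0287
0.065 2.06 [ 0.5 -0.2] 0.065 0.0285
0.0645 2.5 [ 0.3 -0.6] 0.0645 0.0288
0.064 2.47 [-0. -0.] 0.064 0.0286
0.0635 2.49 [0.4 0. ] 0.0635 0.0289
0.063 2.76 [ 0.3 -0.2] 0.063 0.0288
0.0625 2.77 [ 0.5 -0.5] 0.0625 0.029
0.062 6.38 [-0.5  0.7] 0.0622 0.029
floor?
28.5
```

The contacts met at TCP z of about 0.0672 and the hard floor at about 0.0621. That is roughly 5 mm of travel, as expected. I'll release here.

```bash
python3 - <<'E'
from h import *
q=quat(np.radians(4.7)); x,y=.4615,-.3393
effector.open_jaws(); manip.sleep(.2); print(manip.current_finger_gap(),rd(5))
manip.servo_line([x,y,.16],q,vel=.12)
manip.move_pose([.46,-.405,.2],q); manip.sleep(.2)
c=viewer.get_calibration("wrist"); im=viewer.get_image("wrist"); t=viewer.get_image("top"); print(manip.current_clock())
import pickle; pickle.dump(c,open("c6.pkl","wb"))
a=cv2.resize(im[0:180,240:420],(540,540),interpolation=2); d=cv2.resize(t[135:235,150:480],None,fx=0.75*2.2,fy=.75*2.2)[:, :]
d=cv2.resize(d,(540,165)); cv2.imwrite("pics/w6.png",np.vstack([a,d[:60*0+60]])[:600,:,::-1]); cv2.imwrite("pics/t6.png",t[:,:,::-1]); cv2.imwrite("pics/w6full.png",im[:,:,::-1])
# heights: near-edge projection of slab top for latched underside at floor z0+2.5
E
```

```text
0.09165819106786763 [ 0.05355348  0.2745003  -0.05341609]
31.5667
```

View pics/w6.png

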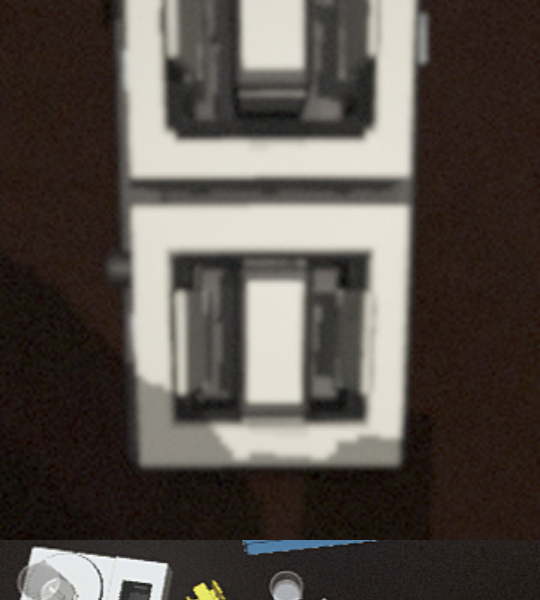

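The pack sits in the bay with both tabs fully sprung out: ±98 px about the slab, and spread over rim width is 0.72. The latched neighbour gives the same ratio, so both barbs are under the catches. The gripper is clear of everything, so I'm handing in.

```bash
python3 -c "
from h import *
print(manip.hand_in(),manip.current_clock())"
```

```text
the job is handed in; nothing more can be done
the job is handed in; nothing more can be done
```

The battery pack is out of the stirrer and pushed home in the charger's empty bay, with both tabs sprung out like the latched pack beside it (judged from the camera, no pull test), and the job was handed in at about 32 s.

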